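# Dry a washed spray-gun cup

## Task

Take the washed aluminium cup from the sloping drain rack and put it upside down over the white drying peg of the dryer, lowering it gently until its rim sits flat on the blue collar, and let go of it. Then turn the dryer's black selector so that its white pointer stands at the green dot. Leave the spray can, the spirit level and the screwdriver where they are.

Things in the scene. Friction and masses are not known exactly. Their poses are not given: they have to be found in the camera images.
- cup: Straight aluminium cup, red band near its closed end; about 0.12 kg, 56 mm outside diameter, 50 mm inside, 100 mm long, closed end 4 mm thick. Origin: outer centre of the closed end; z runs along the axis to the open mouth. It starts in the rack, z pointing 20 degrees below level, mid-axis 70 mm above the bench; to stand mouth down it turns 70 degrees. Beside the 60 mm at its closed end is free room
- cup_mouth (a point): Centre of the cup's open mouth, in the plane of the rim, 100 mm along the cup's z axis from its origin; axes as the cup's
- rack: Fixed drain rack: blue base plate 150 x 80 x 6 mm; two steel rods 6 mm thick, 32 mm apart, slope down 20 degrees towards the rack's own +x and carry the cup from below, the lower ends joined by a cross rod that stops the cup's rim. Origin: centre of the underside, on the bench; z up. The cup lies above it, its mouth towards the rack's +x
- dryer: Fixed dryer: grey box 160 (x) x 280 (y) x 45 mm high with a blue stripe, the peg on its top at y = +70 mm, the selector on its top at y = -75 mm (both at x = 0). Origin: centre of the underside, on the bench; z up
- seat (a point): Centre of the top of the blue collar (84 mm across, 5 mm high) around the foot of the peg, 50 mm above the bench; z up. The rim of the inverted cup rests here
- peg_tip (a point): Rounded tip of the upright white drying peg: 36 mm diameter, 85 mm tall above the collar, narrowing over its top 17 mm; 135 mm above the bench. The cup's floor clears it when the rim rests on the collar
- selector (a joint): Angle of the selector about its upright axis, in rad; grows clockwise seen from above. Six detents 0.524 rad (30 degrees) apart, at 0, 0.524, 1.047, 1.571, 2.094, 2.618 (the ends are stops); it snaps to the nearest one when let go. The green dot is at 1.571; it starts in the detent at 0.524 or 1.047. Leaving a detent takes about 0.08 N m
- selector_grip (a point): Point on the selector's axis at the height to grip, 77 mm above the bench: the middle of its upright black bar, which is 46 mm long, 14 mm thick and reaches from 54 to 84 mm above the bench, on a 48 mm disc. It turns with the selector; z up, x along the bar towards the end with the white pointer line
- green_dot (a point): Centre of the green dot (12 mm across) on the dryer's top, 38 mm from the selector's axis; five smaller white dots mark the other detents
- spray_can: Bystander: standing spray can with a blue label, 66 mm diameter, 190 mm tall, 0.35 kg; origin at the centre of its underside
- level: Bystander: yellow spirit level, 400 (along x) x 22 x 50 mm high, standing on its narrow long edge; origin at the centre of its underside
- screwdriver: Bystander: screwdriver lying flat, 200 mm along its x axis, green handle 26 mm thick towards -x; origin under its middle
Things that resemble listed ones, but are neither listed nor needed, are in the scene too. What is shaped like the cup but orange or turquoise is not meant.

How it is judged:
On the way, in this order (a step that is already met when the one before it is completed fails the run):
1. the cup sits upside down on the peg, its rim on the collar, and is let go (z of cup_mouth in the frame of seat between -0.004 and 0.004 m and horizontal distance between cup_mouth and seat below 0.011 m and angle between cup's own z axis and vertical above 3.05 rad and contact force between cup and the fingers below 0.05 N and linear speed of cup below 0.02 m/s), for 0.2 s.
2. the selector's pointer is at the green dot (value of joint selector between 1.4408 and 1.7008 rad), for 0.2 s.
At the end, for the whole second after the job is handed in: The cup stands upside down over the peg, at rest and let go (upright within 5 degrees, rim within 4 mm of the collar's top and its centre within 11 mm of the peg's axis), and the selector rests in the detent at the green dot (within 0.13 rad); the bystanders lie where they were, within 30 mm (all of step 1 and all of step 2 and velocity of joint selector between -0.1 and 0.1 rad/s); the robot touches nothing.
It fails at once if the cup is let go, dropped, over the peg more than 12 mm above the collar (horizontal distance between cup_mouth and seat below 0.05 m and z of cup_mouth in the frame of seat above 0.012 m and contact force between cup and the fingers below 0.05 N).
It fails at once if the cup is banged or pressed hard onto the dryer (over 40 N) (contact force between cup and dryer above 40 N).
It fails at once if the spray can is shifted by more than 30 mm (distance of spray_can from where it was at the start of the episode above 0.03 m).
It fails at once if the level is shifted by more than 30 mm (distance of level from where it was at the start of the episode above 0.03 m).
It fails at once if the screwdriver is shifted by more than 30 mm (distance of screwdriver from where it was at the start of the episode above 0.03 m).
It also fails if it takes over 58 s, if anything falls off the work surface, if the arm or the gripper's body presses on something with over 40 N, if the wrist force passes 120 N, or if a joint passes its speed limit or range.

## Robot

A 6-joint arm with a two-finger parallel gripper is mounted at the origin on the work surface. World frame = base frame: x ahead of the robot, y to its left, z up, the work surface at z = 0. Lengths are in m, angles in rad, forces in N, time in s.
With the tool pointing down it reaches from about 0.35 to 0.975 m from the base axis. Payload 4.9 kg.
Tool frame: the origin (TCP) lies midway between the tips of the shut fingers; the grasp point (between the pads) lies 19 mm behind it; z points along the fingers, y is the line along which they close (so a half turn about z gives the same grasp; the last joint's range is limited). The gripper opens to 85 mm and grips with 20 to 120 N. Pads are 22 mm wide; open, the fingers measure 114 mm over their backs; the gripper's body (76 mm by 85 mm) begins 54 mm behind the grasp point. The pads swing forward as they close: fully open they stand 13 mm farther back than shut.
Start: joints at [1.007, 0.053, 1.613, -0, 1.476, -0.119], TCP at [0.269, 0.564, 0.231] pointing down, gripper open.
Joint ranges: [-3.01, 3.01], [-1.01, 2.22], [0.06, 2.58], [-1.02, 4.17], [0.09, 2.62], [-3.14, 3.14]. Speed limits (rad/s): [2.57, 2.57, 3.14, 3.14, 3.14, 3.14].

## Interface

Orientations are given as a rotation vector (axis times angle).
In Python, from station import ctrl, optics, job gives the robot as it stands.
- The arm moves only by the shell command python3 -m jog 'ROWS' [OPENING] [FORCE]. ROWS is JSON, a list of rows, each a list of 2 entries, a list of its own where there are three numbers: the shift along the tool's x, y, z in m, then the turn, a rotation vector about the tool's x, y, z in rad. A call has 1 to 5 rows; each row is the pose to reach, as a shift and turn from the pose commanded when the call began, along the tool's axes at that moment; what a row does not reach only later rows make up. A row lasts 1/10 s, in which the tool goes at most 50 mm and 8.59 degrees, less where a joint would pass 70% of its speed; a pose out of reach is approached as far as the arm can. A call with a gripper value outside its range is refused whole. OPENING is the opening, from 0 (shut) to 1 (fully open), set as the call begins (- or left out, the last holds). The fingers move at their own pace and stop on an object; FORCE is the grip in N (left out, the last holds). Time passes only in rows, so rows that repeat a pose let the fingers close. It gives the time, the measured TCP pose, the force, the opening and the grip force at its end, in the units of the state.
- ctrl.get_obs(): the state, without advancing time (a new reading comes with each control period).
- optics.get_image(name): name is "scene" or "top"; returns a dict with "image" (400x640x3 uint8, blue, green, red), "fx", "fy", "cx", "cy" (pixels), "rvec" (rotation vector, rad) and "tvec" (3), from world to camera coordinates, as OpenCV has them. Camera axes: x right, y down, z forward; pixel columns grow to the right and rows downward; lengths in m; the calibration is good to about 2 mm. A picture is of the moment at which its call begins. There is no depth.
- job.finish_job(): hands the job in; it is judged then, once.
The state is a dict: "t": time; "q": joint angles; "dq": joint speeds; "effort": joint torques, N m; "tool_pos": TCP position; "tool_rot": TCP orientation; "contact_force": force on the tool from outside, world axes, zero at the start; "wrist_torque": the same for the moment, N m; "opening": finger opening in m; "grip_force": force on a finger pad.
Only numpy, scipy, OpenCV 4.12 (cv2) and the standard library are available. Lean on these libraries where they do the work, as an engineer would, in place of code of your own. Each camera call takes 0.05 s, during which the arm holds its last target. There are 200 camera calls.

## Working session

There is one attempt and no reset: what is moved stays moved. The work goes in short steps, Python scripts to look and compute and a shell command to move; the robot and the scene stay as the last step left them, time stands still between calls to the robot, and variables do not carry over. Pictures are saved under pics/ and viewed, at most 11 in all, crops included, and the job is handed in when it is done.

```bash
mkdir -p pics; ls
cat > h.py <<'E'
import numpy as np,cv2
from station import ctrl,optics,job
def cam(n,f=None):
    d=optics.get_image(n); d['R']=cv2.Rodrigues(np.array(d['rvec'],float))[0]; d['t']=np.array(d['tvec'],float).ravel()
    if f: cv2.imwrite('pics/'+f,d['image'])
    return d
def ray(d,p):
    v=np.array([(p[0]-d['cx'])/d['fx'],(p[1]-d['cy'])/d['fy'],1.]); return -d['R'].T@d['t'], d['R'].T@v
def onz(d,p,z):
    o,v=ray(d,p); return o+v*(z-o[2])/v[2]
def proj(d,X):
    c=d['R']@np.array(X,float)+d['t']; return np.array([d['fx']*c[0]/c[2]+d['cx'],d['fy']*c[1]/c[2]+d['cy']])
E
python3 - <<'E'
from h import *
for n in('scene','top'):
    d=cam(n,n+'0.png'); print(n,-d['R'].T@d['t'],d['fx'])
print(ctrl.get_obs())
E
```

```text
pics
scene [0.93330387 0.71546999 0.9432798 ] 435.4123968338782
top [ 0.40253675 -0.01521073  1.68157751] 503.77864946545145
{'t': 0.1, 'q': array([ 1.00702074e+00,  5.32980918e-02,  1.61412662e+00, -2.54526577e-05,
        1.47599481e+00, -1.19021077e-01]), 'dq': array([-0.00120457, -0.00052395, -0.00235875,  0.00072921,  0.00112057,
       -0.00098794]), 'effort': array([ 2.13960616e-04, -3.94905424e+01, -3.71361923e+01, -7.20476964e-05,
        3.94961913e-03,  5.92079090e-06]), 'tool_pos': array([0.26861968, 0.56372101, 0.23019942]), 'tool_rot': array([-6.92741381e-01, -3.06366018e+00,  2.71683677e-03]), 'contact_force': array([-0.04685902, -0.53150536, -0.11074525]), 'wrist_torque': array([-0.00344035, -0.01405556,  0.0171039 ]), 'grip_force': 0.0, 'opening': 0.08568692995587628}
```

View pics/scene0.png

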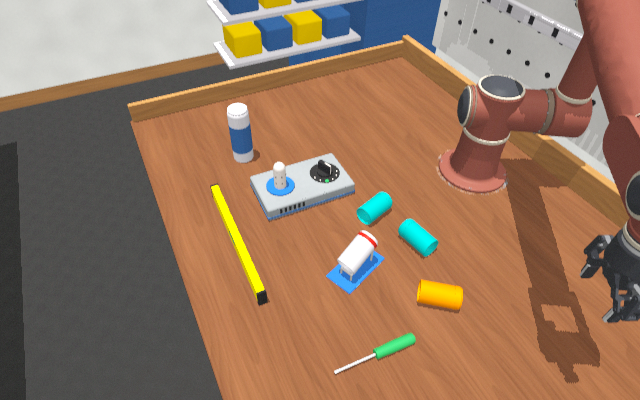

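View pics/top0.png

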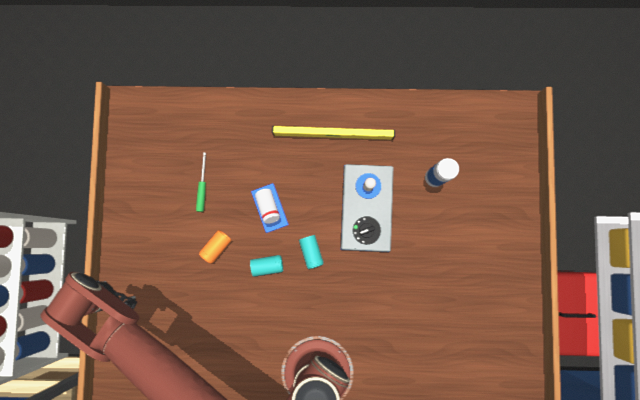

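Candidates for the cup, in top-view pixels: the silver one with a red band on the blue rack at (267,206); orange at (215,247); turquoise at (266,266) and (311,251). I choose the silver one at (267,206), scene (357,254), with the red closed end toward the robot. The peg is at top (369,185), the selector at (367,230) and the green dot near (356,226).

```bash
cat > m.py <<'E'
from h import *
T=cam('top'); S=cam('scene')
def mask(d,lo,hi,box):
    h=cv2.cvtColor(d['image'],cv2.COLOR_BGR2HSV); m=cv2.inRange(h,lo,hi); k=np.zeros_like(m); x0,y0,x1,y1=box; k[y0:y1,x0:x1]=m[y0:y1,x0:x1]; return k
def cen(m):
    y,x=np.nonzero(m); return np.array([x.mean(),y.mean()]),len(x)
def tri(a,b):
    o1,v1=ray(T,a);o2,v2=ray(S,b); A=np.c_[v1,-v2]; s=np.linalg.lstsq(A,o2-o1,rcond=None)[0]; p,q=o1+s[0]*v1,o2+s[1]*v2; return (p+q)/2,np.linalg.norm(p-q)
if __name__=='__main__':
    B=((100,120,60),(125,255,255))
    m=mask(T,*B,(245,175,295,240)); pts=np.argwhere(m)[:,::-1]
    w=np.array([onz(T,p,.006)[:2] for p in cv2.boxPoints(cv2.minAreaRect(pts.astype(np.float32)))]); print('rack top',w.round(4).tolist(),w.mean(0))
    m=mask(S,*B,(320,225,395,300)); pts=np.argwhere(m)[:,::-1]
    w=np.array([onz(S,p,.006)[:2] for p in cv2.convexHull(pts.astype(np.int32)).reshape(-1,2)]).astype(np.float32); r=cv2.minAreaRect(w); print('rack scene',r, cv2.boxPoints(r).round(4).tolist())
    for d,bx,n in((T,(350,165,390,205),'T'),(S,(255,165,305,200),'S')):
        m=mask(d,*B,bx); p=cv2.convexHull(np.argwhere(m)[:,::-1].astype(np.int32)).reshape(-1,2)
        w=np.array([onz(d,q,.05)[:2] for q in p]).astype(np.float32); print('collar',n,cv2.fitEllipse(w),cv2.minEnclosingCircle(w))
    for d,bx,n in((T,(340,215,395,250),'T'),(S,(300,150,350,195),'S')):
        m=mask(d,(0,0,0),(180,120,75),bx); c,k=cen(m); print('sel',n,c,k,onz(d,c,.052))
        g=mask(d,(45,100,60),(85,255,255),bx); c,k=cen(g); print('green',n,c,k,onz(d,c,.045))
    rt=mask(T,(0,120,80),(8,255,255),(245,175,295,240))|mask(T,(172,120,80),(180,255,255),(245,175,295,240))
    rs=mask(S,(0,120,80),(8,255,255),(340,225,390,260))|mask(S,(172,120,80),(180,255,255),(340,225,390,260))
    print('red',cen(rt),cen(rs),tri(cen(rt)[0],cen(rs)[0]))
    a=cv2.resize(T['image'][165:255,240:400],None,fx=4,fy=4,interpolation=2); b=cv2.resize(S['image'][150:300,250:400],None,fx=3,fy=3)[:240*2]
    c=np.zeros((360+230,800,3),np.uint8)
    c[:360,:640]=a; s1=cv2.resize(S['image'][220:295,320:400],None,fx=3,fy=3); s2=cv2.resize(S['image'][150:220,245:360],None,fx=3,fy=3)
    c[362:362+225,:240]=s1; c[362:362+210,250:595]=s2; cv2.imwrite('pics/crop1.png',c)
E
python3 m.py
```

```text
rack top [[0.5878, 0.2321], [0.6163, 0.1575], [0.4777, 0.1039], [0.4495, 0.178]] [0.53282104 0.16789445]
rack scene ((0.5345786213874817, 0.1715577095746994), (0.14836221933364868, 0.07899709045886993), 21.192106246948242) [[0.4510999917984009, 0.18160000443458557], [0.4796999990940094, 0.10790000110864639], [0.6179999709129333, 0.1615000069141388], [0.5895000100135803, 0.23520000278949738]]
collar T ((0.6058483719825745, -0.15720614790916443), (0.08038564771413803, 0.08063395321369171), 108.71530151367188) ((0.6058199405670166, -0.15709435939788818), 0.04067973047494888)
collar S ((0.6266173720359802, -0.14778412878513336), (0.08252681791782379, 0.12512950599193573), 99.02493286132812) ((0.6280217170715332, -0.1464959681034088), 0.062017232179641724)
sel T [368.08029197 229.44890511] 274 [ 0.46335069 -0.15822886  0.052     ]
green T [355.38461538 226.61538462] 13 [ 0.4720944  -0.11769537  0.045     ]
sel S [323.25340599 171.70027248] 367 [ 0.467534   -0.14789065  0.052     ]
green S [326.53846154 180.15384615] 13 [ 0.47209915 -0.11686628  0.045     ]
red (array([270.65384615, 210.76923077]), 52) (array([367.88059701, 238.52238806]), 67) (array([0.50900025, 0.15837458, 0.09590806]), np.float64(0.016368182035671672))
```

View pics/crop1.png

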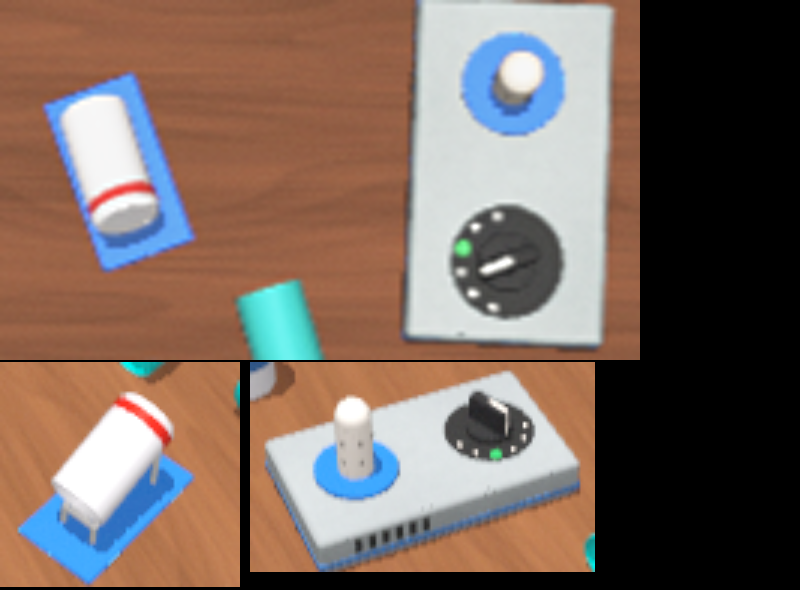

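The crop confirms the silver cup with its red band at the closed, upper end nearest the robot. The pointer is at the dot just below green in the top view, crop (461,271), so the detent is 1.047 and it needs +30° clockwise.

I'll grasp the closed end with the tool pitched 40° below level. After the 70° turn the tool is then 20° past vertical.

```bash
cat > plan.py <<'E'
from h import *
from scipy.spatial.transform import Rotation as Ro
PSI=np.radians(21.2)
def frame(psi,phi,s=1): # tool dir at yaw psi, phi below level
    d=np.array([np.cos(psi)*np.cos(phi),np.sin(psi)*np.cos(phi),-np.sin(phi)]); y=s*np.array([-np.sin(psi),np.cos(psi),0]); return np.c_[np.cross(y,d),y,d]
def delta(p,R):
    o=ctrl.get_obs(); R0=Ro.from_rotvec(o['tool_rot']).as_matrix()
    return np.round(R0.T@(p-o['tool_pos']),4).tolist(), Ro.from_matrix(R0.T@R).as_rotvec().round(4).tolist()
E
python3 - <<'E'
from m import *; from plan import *
def sil(d,bx):
    m=mask(d,(0,0,140),(180,70,255),bx)|mask(d,(0,100,80),(6,255,255),bx)|mask(d,(174,100,80),(180,255,255),bx)
    n,l,st,c=cv2.connectedComponentsWithStats(m); i=1+np.argmax(st[1:,4]); return c[i],st[i]
a,b=sil(T,(245,175,295,240)),sil(S,(320,225,395,300)); print(a,b)
M,e=tri(a[0],b[0]); print(M,e,onz(T,a[0],.07),onz(S,b[0],.07))
print('selc',onz(T,(367,230.5),.047),onz(S,(245+490/3-0,150+(428-362)/3),.047))
h=np.array([np.cos(PSI),np.sin(PSI)]); r=np.array([.5337,.1697]); print('rel rack',(M[:2]-r)@h,(M[:2]-r)@[-h[1],h[0]])
for s in(1,-1): print(delta(np.array([.42,.13,.25]),frame(PSI,np.radians(40),s)))
E
```

```text
(array([266.92730496, 205.63297872]), array([255, 189,  25,  35, 564], dtype=int32)) (array([356.88457808, 252.57419981]), array([ 331,  230,   47,   51, 1031], dtype=int32))
[0.5343906  0.1691934  0.06357508] 0.00041210952658373383 [0.53370106 0.16858189 0.07      ] [0.5374696  0.17306298 0.07      ]
selc [ 0.46008229 -0.15520553  0.047     ] [ 0.22978736 -0.03893273  0.047     ]
rel rack 0.00046066444442122937 -0.0007220532280428043
([-0.3232, -0.3267, -0.0189], [-0.3556, -0.823, -0.7611])
([-0.3232, -0.3267, -0.0189], [-1.0012, 0.4326, 2.146])
```

```bash
python3 -m jog '[[[-0.16,-0.165,-0.01],[-0.18,-0.41,-0.38]],[[-0.16,-0.165,-0.01],[-0.18,-0.41,-0.38]],[[-0.16,-0.165,-0.01],[-0.18,-0.41,-0.38]],[[-0.16,-0.165,-0.01],[-0.18,-0.41,-0.38]],[[-0.16,-0.165,-0.01],[-0.18,-0.41,-0.38]]]' 1 30
python3 - <<'E'
from plan import *
print(delta(np.array([.42,.13,.23]),frame(PSI,np.radians(40))))
E
```

```text
t: 0.8
tool_pos: [0.3402, 0.3431, 0.238]
tool_rot: [0.075, 2.702, 0.112]
contact_force: [0.9, -0.4, -0.3]
opening: 0.0853
grip_force: 0.0
([-0.0838, -0.21, 0.0267], [-0.1765, -0.4131, -0.3788])
```

```bash
python3 -m jog '[[[-0.084,-0.21,0.027],[-0.18,-0.41,-0.38]],[[-0.084,-0.21,0.027],[-0.18,-0.41,-0.38]],[[-0.084,-0.21,0.027],[-0.18,-0.41,-0.38]],[[-0.084,-0.21,0.027],[-0.18,-0.41,-0.38]],[[-0.084,-0.21,0.027],[-0.18,-0.41,-0.38]]]'
python3 - <<'E'
from plan import *
F=frame(PSI,np.radians(40)); M=np.array([.534,.169,.07]); a=frame(PSI,np.radians(20))[:,2]; G=M-.02*a
print(delta(G+.021*F[:,2]-.13*F[:,2],F),ctrl.get_obs()['q'].round(2))
E
```

```text
t: 1.3
tool_pos: [0.4251, 0.1987, 0.2153]
tool_rot: [-0.381, 2.3, 0.214]
contact_force: [0.1, -0.6, -0.0]
opening: 0.0854
grip_force: 0.0
([0.0548, -0.0698, 0.0379], [0.004, -0.0525, -0.0443]) [ 0.2  -1.    2.52  0.18  0.82 -1.76]
```

Run:
```python
from plan import *
F=frame(PSI,np.radians(42)); M=np.array([.534,.169,.07]); a=frame(PSI,np.radians(20))[:,2]; G=M-.02*a
print(delta(G+.021*F[:,2]+[-.02,0,.11],F),G+.021*F[:,2])
```

```text
([-0.0186, -0.0595, 0.0791], [0.0047, -0.0176, -0.0442]) [0.53102793 0.16784721 0.06278866]
```

```bash
python3 -m jog '[[[-0.009,-0.03,0.04],[0.005,-0.018,-0.044]],[[-0.019,-0.06,0.079],[0.005,-0.018,-0.044]],[[-0.019,-0.06,0.079],[0.005,-0.018,-0.044]],[[-0.019,-0.06,0.079],[0.005,-0.018,-0.044]]]'
python3 - <<'E'
from plan import *
F=frame(PSI,np.radians(42)); M=np.array([.534,.169,.07]); a=frame(PSI,np.radians(20))[:,2]; G=M-.02*a
P=G+.021*F[:,2]
print(delta(P+[-.02,-0.008,.05],F),delta(P,F),ctrl.get_obs()['q'].round(2))
d=cam('scene'); cv2.imwrite('pics/a.png',cv2.resize(d['image'][140:320,280:520],None,fx=3,fy=3))
E
```

```text
t: 1.7
tool_pos: [0.5086, 0.1675, 0.1647]
tool_rot: [-0.423, 2.29, 0.191]
contact_force: [-0.3, 0.1, 0.4]
opening: 0.0854
grip_force: 0.0
([0.0383, -0.0082, 0.035], [0.0012, -0.0168, -0.0055]) ([0.0602, -0.0082, 0.0849], [0.0012, -0.0168, -0.0055]) [ 0.06 -0.63  2.42  0.41  0.59 -2.13]
```

View pics/a.png

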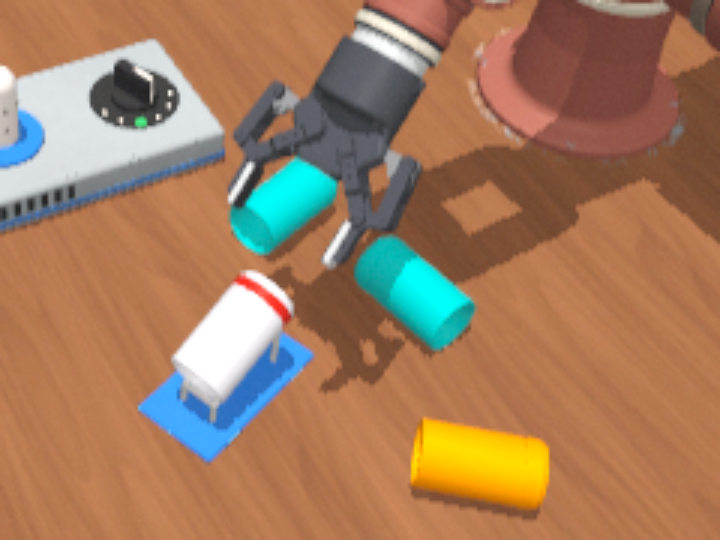

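The gripper is above and behind the cup, which is at crop (235,335). Both fingers straddle the cup's axis, with the red band facing the gripper. Going in.

```bash
python3 -m jog '[[[0.02,-0.008,0.02],[0.001,-0.017,-0.006]],[[0.038,-0.008,0.035],[0.001,-0.017,-0.006]],[[0.05,-0.008,0.06],[0.001,-0.017,-0.006]],[[0.06,-0.008,0.085],[0.001,-0.017,-0.006]],[[0.06,-0.008,0.085],[0.001,-0.017,-0.006]]]'
python3 - <<'E'
from plan import *
F=frame(PSI,np.radians(42)); M=np.array([.534,.169,.07]); a=frame(PSI,np.radians(20))[:,2]; G=M-.02*a
P=G+.021*F[:,2]
print(delta(P,F),ctrl.get_obs()['q'].round(2))
d=cam('scene'); e=cam('top'); c=np.zeros((540,800,3),np.uint8); c[:,:480]=cv2.resize(d['image'][180:315,300:420],None,fx=4,fy=4); c[:360,480:]=cv2.resize(e['image'][170:260,235:315],None,fx=4,fy=4); cv2.imwrite('pics/b.png',c)
E
```

```text
t: 2.25
tool_pos: [0.5304, 0.1705, 0.064]
tool_rot: [-0.43, 2.268, 0.192]
contact_force: [-0.9, 1.0, -1.0]
opening: 0.0851
grip_force: 0.0
([0.0011, -0.0027, 0.0005], [0.0034, 0.0028, 0.0036]) [ 0.06 -0.32  2.43  0.82  0.32 -2.58]
```

View pics/b.png

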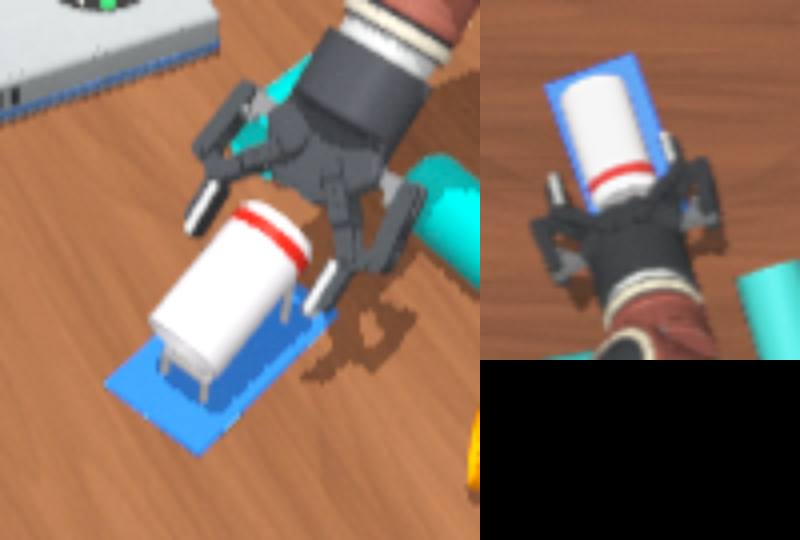

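Both fingers straddle the red band at the closed end: top crop pads (556,195) and (668,150), band at (622,180). I'll centre by -3 mm, go 4 mm deeper and close.

```bash
python3 -m jog '[[[0.001,-0.003,0.004],[0,0,0]],[[0.001,-0.003,0.004],[0,0,0]]]' && python3 -m jog '[[[0,0,0],[0,0,0]],[[0,0,0],[0,0,0]],[[0,0,0],[0,0,0]],[[0,0,0],[0,0,0]],[[0,0,0],[0,0,0]]]' 0.3 35 && python3 -m jog '[[[0,0,0],[0,0,0]],[[0,0,0],[0,0,0]],[[0,0,0],[0,0,0]]]'
```

```text
t: 2.55
tool_pos: [0.5367, 0.1675, 0.0663]
tool_rot: [-0.428, 2.259, 0.188]
contact_force: [0.2, 0.6, 0.1]
opening: 0.0855
grip_force: 0.0
t: 3.05
tool_pos: [0.5353, 0.1686, 0.0643]
tool_rot: [-0.43, 2.263, 0.193]
contact_force: [-14.9, 0.1, 14.8]
opening: 0.0557
grip_force: 34.1
t: 3.35
tool_pos: [0.5354, 0.1686, 0.0644]
tool_rot: [-0.43, 2.263, 0.193]
contact_force: [-16.3, 0.6, 14.4]
opening: 0.0555
grip_force: 34.1
```

```bash
python3 -m jog '[[[-0.015,0,-0.013],[0,0,0]],[[-0.045,0,-0.04],[0,0,0]],[[-0.075,0,-0.067],[0,0,0]],[[-0.11,0,-0.1],[0,0,0]],[[-0.11,0,-0.1],[0,0,0]]]'
python3 - <<'E'
from plan import *
o=ctrl.get_obs(); R=Ro.from_rotvec(o['tool_rot']).as_matrix(); print(R.round(3),o['q'].round(2))
for az in (-8,-14.5,-25):
  for k in(.5,1):
    print(az,k,delta(np.array([.53,0.0,.27]),frame(np.radians(21.2+(az-21.2)*k),np.radians(42+70*k))))
E
```

```text
t: 3.85
tool_pos: [0.5373, 0.1668, 0.2229]
tool_rot: [-0.426, 2.248, 0.185]
contact_force: [0.3, 0.4, -0.2]
opening: 0.0552
grip_force: 38.8
[[-0.606 -0.363  0.708]
 [-0.242  0.932  0.27 ]
 [-0.758 -0.008 -0.652]] [ 0.05 -0.62  2.33  0.41  0.63 -2.12]
-8 0.5 ([0.0091, -0.1532, -0.081], [0.1279, 0.6308, 0.2269])
-8 1 ([0.0091, -0.1532, -0.081], [0.1207, 1.2175, 0.5313])
-14.5 0.5 ([0.0091, -0.1532, -0.081], [0.1578, 0.6293, 0.2762])
-14.5 1 ([0.0091, -0.1532, -0.081], [0.1492, 1.2037, 0.6485])
-25 0.5 ([0.0091, -0.1532, -0.081], [0.206, 0.6261, 0.3559])
-25 1 ([0.0091, -0.1532, -0.081], [0.1952, 1.1753, 0.8373])
```

```bash
python3 -m jog '[[[0.009,-0.153,-0.081],[0.158,0.63,0.276]],[[0.009,-0.153,-0.081],[0.158,0.63,0.276]],[[0.009,-0.153,-0.081],[0.158,0.63,0.276]],[[0.009,-0.153,-0.081],[0.158,0.63,0.276]],[[0.009,-0.153,-0.081],[0.158,0.63,0.276]]]'
python3 - <<'E'
from plan import *
print(ctrl.get_obs()['q'].round(2),delta(np.array([.57,-.1,.27]),frame(np.radians(-14.5),np.radians(112))))
E
```

```text
t: 4.35
tool_pos: [0.5286, -0.0031, 0.2613]
tool_rot: [-0.077, 2.932, 0.003]
contact_force: [-0.3, 0.6, -1.0]
opening: 0.0552
grip_force: 38.7
[-0.17 -0.34  1.93  0.04  1.35 -1.8 ] ([-0.0373, -0.099, -0.0006], [-0.0305, 0.5886, 0.3083])
```

```bash
python3 -m jog '[[[-0.037,-0.099,0],[-0.03,0.589,0.308]],[[-0.037,-0.099,0],[-0.03,0.589,0.308]],[[-0.037,-0.099,0],[-0.03,0.589,0.308]],[[-0.037,-0.099,0],[-0.03,0.589,0.308]],[[-0.037,-0.099,0],[-0.03,0.589,0.308]]]' && python3 -m jog '[[[0,0,0],[0,0,0]],[[0,0,0],[0,0,0]]]'
python3 - <<'E'
from plan import *
print(ctrl.get_obs()['q'].round(2),delta(np.array([.57,-.1,.27]),frame(np.radians(-14.5),np.radians(112))))
d=cam('scene'); e=cam('top'); c=np.zeros((540,800,3),np.uint8); c[:480,:480]=cv2.resize(d['image'][100:220,245:365],None,fx=4,fy=4); c[:400,480:]=cv2.resize(e['image'][160:260,310:390],None,fx=4,fy=4); cv2.imwrite('pics/c.png',c)
E
```

```text
t: 4.85
tool_pos: [0.5702, -0.0973, 0.2644]
tool_rot: [-0.341, -2.732, -0.07]
contact_force: [-0.3, -0.4, -1.4]
opening: 0.0558
grip_force: 38.8
t: 5.05
tool_pos: [0.5693, -0.0965, 0.2656]
tool_rot: [-0.336, -2.738, -0.069]
contact_force: [-0.1, 0.3, -2.2]
opening: 0.0552
grip_force: 38.8
[-0.29  0.18  1.46 -0.02  1.89 -1.62] ([0.0002, -0.0032, -0.0047], [-0.0007, -0.001, 0.0085])
```

View pics/c.png

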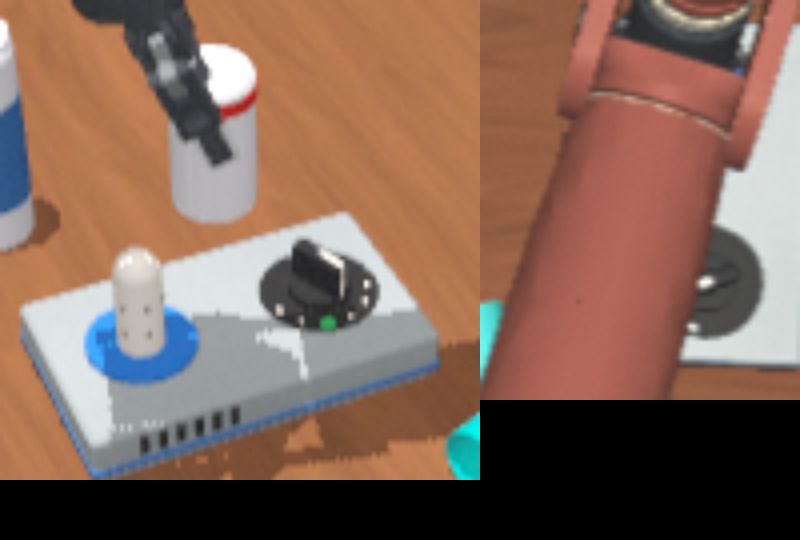

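```bash
cat > cmp.py <<'E'
from m import *; from plan import *
Tg=np.array([.5354,.1686,.0644]); Rg=Ro.from_rotvec([-.43,2.263,.193]).as_matrix()
A=frame(PSI,np.radians(20))[:,2]; Mid=np.array([.534,.169,.07])
off=Rg.T@(Mid+.05*A-Tg); off[1]=0; ax=Rg.T@A; ax[1]=0; ax/=np.linalg.norm(ax)   # mouth centre, axis in tool
def cup(o=None):
    o=o or ctrl.get_obs(); R=Ro.from_rotvec(o['tool_rot']).as_matrix(); return o['tool_pos']+R@off, R@ax
def edges(S,bx):
    m=mask(S,(0,0,110),(180,60,255),bx)|mask(S,(0,100,80),(8,255,255),bx)|mask(S,(172,100,80),(180,255,255),bx)
    return m,{r:(np.nonzero(m[r])[0].min(),np.nonzero(m[r])[0].max()) for r in range(bx[1],bx[3]) if m[r].any()}
def hull(d,mouth,a):
    u=np.cross(a,[1,0,0]);u/=np.linalg.norm(u);v=np.cross(a,u)
    P=[proj(d,c+.028*(np.cos(t)*u+np.sin(t)*v)) for c in(mouth,mouth-.1*a) for t in np.linspace(0,6.28,60)]
    return cv2.convexHull(np.float32(P)).reshape(-1,2)
def rowx(h,r):
    xs=[]
    for p,q in zip(h,np.roll(h,-1,0)):
        if (p[1]-r)*(q[1]-r)<0: xs.append(p[0]+(q[0]-p[0])*(r-p[1])/(q[1]-p[1]))
    return min(xs),max(xs)
E
python3 - <<'E'
from cmp import *
mo,a=cup(); print('mouth',mo,'axis',a, np.degrees(np.arccos(-a[2]))); print('off',off,ax)
m,e=edges(S,(283,105,313,158)); h=hull(S,mo,a); print('pred rows',h[:,1].min(),h[:,1].max(),'meas',min(e),max(e))
for r in range(114,156,4):
    try: print(r,e[r],np.round(rowx(h,r),1))
    except Exception: pass
E
```

```text
mouth [ 0.57345187 -0.09724457  0.22001702] axis [-0.00644997  0.00409875 -0.9999708 ] 0.437864949471487
off [-0.02178426  0.          0.04192764] [-0.36718782  0.          0.93014682]
pred rows 109.153465 154.52965 meas 107 155
114 (np.int64(284), np.int64(307)) [285.6 307.6]
118 (np.int64(283), np.int64(309)) [285.2 308. ]
122 (np.int64(297), np.int64(309)) [285.4 308.1]
126 (np.int64(300), np.int64(308)) [285.6 308.1]
130 (np.int64(287), np.int64(308)) [285.9 308.1]
134 (np.int64(287), np.int64(308)) [286.1 308.2]
138 (np.int64(288), np.int64(308)) [286.3 308.2]
142 (np.int64(288), np.int64(308)) [286.5 308.2]
146 (np.int64(288), np.int64(308)) [286.7 308.3]
150 (np.int64(289), np.int64(307)) [287.4 307.6]
154 (np.int64(293), np.int64(303)) [293.2 301.5]
```

Run:
```python
from cmp import *
p=np.array([.6058,-.1572])
for z in(.06,.08,.1,.11,.135): 
    u=proj(S,[*p,z]); n=S['R'].T[:,0]; w=proj(S,np.array([*p,z])+.018*n)-u; print(z,u.round(1),'edges',(u[0]-w[0]).round(1),(u[0]+w[0]).round(1), 'row',S['image'][int(u[1]),int(u[0])-8:int(u[0])+9].astype(int).sum(1).tolist())
mo,a=cup(); tgt=np.array([*p,.165]); F=frame(np.radians(-14.5),np.radians(112.4)); print(delta(ctrl.get_obs()['tool_pos']+tgt-mo,F))
m=mask(S,(100,120,60),(125,255,255),(262,172,298,198)); ys,xs=np.nonzero(m); print('collar ext',xs.min(),xs.max(),ys.min(),ys.max()); 
c=np.array([proj(S,[p[0]+.042*np.cos(t),p[1]+.042*np.sin(t),.05]) for t in np.linspace(0,6.3,80)]); print(c.min(0),c.max(0))
```

```text
0.06 [279.9 181.4] edges 273.8 286.1 row [483, 487, 440, 518, 530, 550, 557, 561, 563, 566, 563, 553, 545, 533, 514, 354, 347]
0.08 [279.6 176.4] edges 273.4 285.8 row [681, 678, 572, 523, 469, 508, 560, 566, 566, 565, 498, 519, 546, 534, 509, 610, 645]
0.1 [279.3 171.3] edges 273.0 285.6 row [684, 679, 546, 528, 548, 563, 579, 580, 578, 580, 568, 560, 548, 537, 554, 679, 684]
0.11 [279.1 168.7] edges 272.8 285.4 row [381, 397, 527, 588, 619, 633, 644, 654, 661, 656, 641, 625, 598, 564, 604, 682, 680]
0.135 [278.7 162.1] edges 272.3 285.1 row [400, 395, 374, 363, 370, 419, 455, 573, 591, 590, 572, 562, 446, 394, 397, 400, 399]
([-0.063, -0.0504, 0.0337], [-0.0008, 0.0074, 0.0083])
collar ext 266 293 177 195
[265.80552401 174.24825128] [294.34610163 193.98581538]
```

```bash
python3 -m jog '[[[-0.03,-0.025,0],[0,0.007,0.008]],[[-0.063,-0.05,0.015],[0,0.007,0.008]],[[-0.063,-0.05,0.034],[0,0.007,0.008]],[[-0.063,-0.05,0.034],[0,0.007,0.008]],[[-0.063,-0.05,0.034],[0,0.007,0.008]]]'
python3 - <<'E'
from cmp import *
p=np.array([.6058,-.1572])
mo,a=cup(); print(mo,a); h=hull(S,mo,a); cx=(h[:,0].min()+h[:,0].max())/2; r0,r1=int(h[:,1].max())-20,int(h[:,1].max())+3
m,e=edges(S,(int(cx)-16,r0,int(cx)+17,r1))
for r in range(r0,r1-4,3): print(r,e.get(r),np.round(rowx(h,r),1))
tgt=np.array([*p,.07]); F=frame(np.radians(-14.5),np.radians(112.4)); print(delta(ctrl.get_obs()['tool_pos']+tgt-mo,F),(Ro.from_rotvec(ctrl.get_obs()['tool_rot']).as_matrix().T@[0,0,-1]).round(3))
cv2.imwrite('pics/d.png',cv2.resize(S['image'][100:220,240:360],None,fx=4,fy=4))
E
```

```text
t: 5.85
tool_pos: [0.6013, -0.1557, 0.2114]
tool_rot: [-0.347, -2.73, -0.068]
contact_force: [-0.3, 0.4, -0.7]
opening: 0.0552
grip_force: 38.8
[ 0.60631822 -0.15680124  0.16601572] [-0.01282667  0.00244096 -0.99991476]
140 (np.int64(279), np.int64(288)) [266.4 287.4]
143 (np.int64(268), np.int64(288)) [266.7 287.6]
146 (np.int64(268), np.int64(288)) [267.  287.8]
149 (np.int64(269), np.int64(288)) [267.3 288. ]
152 (np.int64(269), np.int64(288)) [267.6 288.1]
155 (np.int64(269), np.int64(288)) [268.  287.9]
158 (np.int64(271), np.int64(286)) [269.8 285.5]
([-0.036, -0.0004, 0.089], [-0.0011, 0.0019, 0.0005]) [-0.379  0.001  0.925]
```

View pics/d.png

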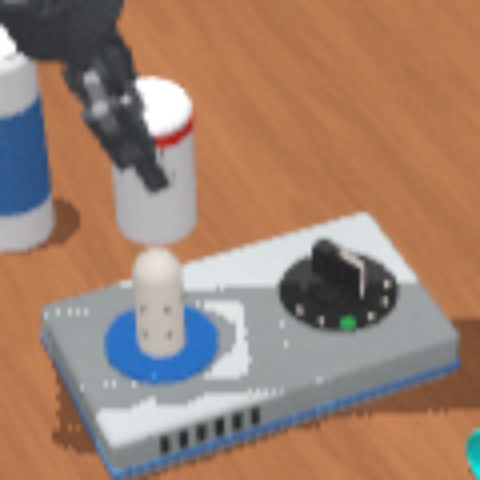

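The inverted cup hangs upright over the peg: cup mouth at crop (157,225), peg tip at (158,250). Lowering in stages.

```bash
python3 -m jog '[[[-0.008,0,0.019],[0,0,0]],[[-0.015,0,0.037],[0,0,0]],[[-0.023,0,0.056],[0,0,0]],[[-0.023,0,0.056],[0,0,0]]]' && python3 -m jog '[[[-0.006,0,0.014],[0,0,0]],[[-0.011,0,0.028],[0,0,0]],[[-0.013,0,0.033],[0,0,0]],[[-0.013,0,0.033],[0,0,0]]]'
python3 - <<'E'
from cmp import *
mo,a=cup(); print(mo,a,(Ro.from_rotvec(ctrl.get_obs()['tool_rot']).as_matrix().T@[0,0,-1]).round(3))
h=hull(S,mo,a); print('pred bottom row',h[:,1].max())
cv2.imwrite('pics/e.png',cv2.resize(S['image'][110:220,240:360],None,fx=4,fy=4))
E
```

```text
t: 6.35
tool_pos: [0.5995, -0.1549, 0.147]
tool_rot: [-0.346, -2.724, -0.07]
contact_force: [-1.5, 0.7, -2.3]
opening: 0.0551
grip_force: 38.7
t: 6.75
tool_pos: [0.6, -0.1555, 0.1135]
tool_rot: [-0.347, -2.727, -0.069]
contact_force: [0.3, -0.8, -0.6]
opening: 0.0551
grip_force: 38.8
[ 0.60490639 -0.15697087  0.06805399] [-0.01570184  0.00344699 -0.99987078] [-0.382  0.001  0.924]
pred bottom row 186.09572
```

View pics/e.png

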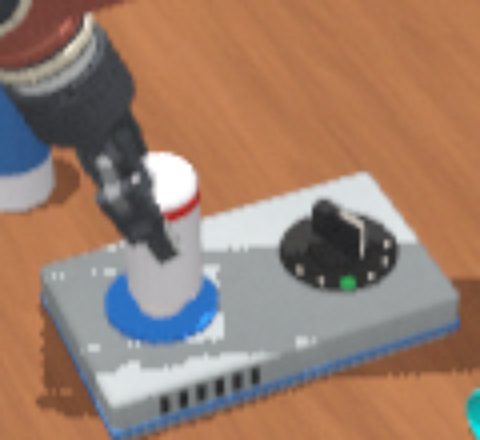

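The cup is over the peg, centred within the collar at crop (162,305), with no contact force. Lowering the last ~17 mm gently.

```bash
python3 -m jog '[[[-0.002,0,0.005],[0,0,0]],[[-0.004,0,0.01],[0,0,0]],[[-0.0046,0,0.011],[0,0,0]],[[-0.0046,0,0.011],[0,0,0]]]' && python3 -m jog '[[[-0.0004,0,0.001],[0,0,0]],[[-0.0008,0,0.002],[0,0,0]],[[-0.0008,0,0.002],[0,0,0]]]'  && python3 -m jog '[[[-0.0004,0,0.001],[0,0,0]],[[-0.0008,0,0.002],[0,0,0]],[[-0.0008,0,0.002],[0,0,0]]]'
```

```text
t: 7.25
tool_pos: [0.6006, -0.1557, 0.1025]
tool_rot: [-0.347, -2.729, -0.068]
contact_force: [-0.8, 0.2, -0.7]
opening: 0.0553
grip_force: 38.8
t: 7.55
tool_pos: [0.6008, -0.1558, 0.1008]
tool_rot: [-0.347, -2.73, -0.068]
contact_force: [-0.2, -1.0, -1.6]
opening: 0.0555
grip_force: 38.8
t: 7.85
tool_pos: [0.6007, -0.1558, 0.0984]
tool_rot: [-0.347, -2.729, -0.068]
contact_force: [0.7, 0.2, -0.8]
opening: 0.0553
grip_force: 38.8
```

```bash
for i in 1; do :; done; python3 -m jog '[[[-0.0004,0,0.001],[0,0,0]],[[-0.0006,0,0.0014],[0,0,0]],[[-0.0006,0,0.0014],[0,0,0]]]' | grep -E 'pos|contact'; python3 -m jog '[[[-0.0004,0,0.001],[0,0,0]],[[-0.0004,0,0.001],[0,0,0]]]' | grep -E 'pos|contact'
```

```text
tool_pos: [0.6009, -0.1558, 0.0979]
contact_force: [-1.4, 0.6, 3.4]
tool_pos: [0.6009, -0.1559, 0.0979]
contact_force: [-2.8, 1.4, 7.1]
```

Contact at z 0.098 with 7 N. Releasing.

```bash
python3 -m jog '[[[0,0,0],[0,0,0]],[[0,0,0],[0,0,0]]]' - 20 | grep -E 'contact|grip'; python3 -m jog '[[[0,0,0],[0,0,0]],[[0,0,0],[0,0,0]],[[0,0,0],[0,0,0]],[[0,0,0],[0,0,0]],[[0,0,0],[0,0,0]]]' 1; python3 -m jog '[[[0,0,0],[0,0,0]],[[0,0,0],[0,0,0]],[[0,0,0],[0,0,0]]]'
python3 - <<'E'
from cmp import *
mo,a=np.array([.6058,-.1572,.05]),np.array([0,0,-1.]); h=hull(S,mo,a); m,e=edges(S,(262,140,298,195)); print('seated bottom row',h[:,1].max())
for r in range(165,190,3): print(r,e.get(r),np.round(rowx(h,r),1))
print(ctrl.get_obs()['tool_rot'],(Ro.from_rotvec(ctrl.get_obs()['tool_rot']).as_matrix().T@[0,0,1]).round(3))
cv2.imwrite('pics/f.png',cv2.resize(S['image'][110:220,240:360],None,fx=4,fy=4))
E
```

```text
contact_force: [-2.9, 1.3, 6.8]
grip_force: 39.3
t: 9.05
tool_pos: [0.6007, -0.1558, 0.0957]
tool_rot: [-0.347, -2.729, -0.068]
contact_force: [-0.4, 0.5, 0.2]
opening: 0.0853
grip_force: 0.0
t: 9.35
tool_pos: [0.6008, -0.1559, 0.096]
tool_rot: [-0.347, -2.73, -0.068]
contact_force: [-0.3, -0.4, -0.1]
opening: 0.0854
grip_force: 0.0
seated bottom row 190.56483
165 (np.int64(268), np.int64(297)) [268.9 288.8]
168 (np.int64(279), np.int64(297)) [269.2 288.9]
171 (np.int64(267), np.int64(297)) [269.4 289.1]
174 (np.int64(262), np.int64(297)) [269.7 289.2]
177 (np.int64(262), np.int64(297)) [269.9 289.3]
180 (np.int64(262), np.int64(297)) [270.2 289.4]
183 (np.int64(262), np.int64(297)) [270.5 289.6]
186 (np.int64(262), np.int64(297)) [270.9 289. ]
189 (np.int64(262), np.int64(297)) [273.6 285.9]
[-0.34712038 -2.72957884 -0.06817631] [ 0.382 -0.001 -0.924]
```

View pics/f.png

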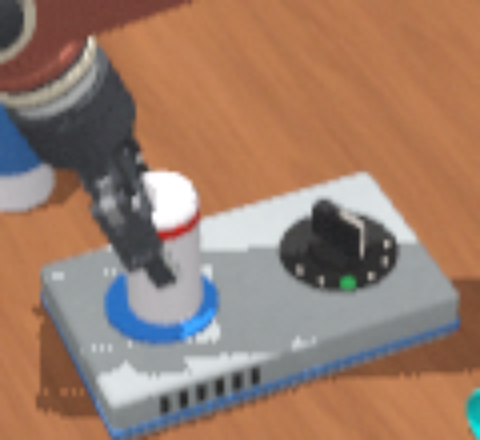

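The cup is seated: rim inside the blue collar, crop (163,315), and the fingers are clear of it. Retracting, and computing the selector axis from the six dots.

```bash
python3 -m jog '[[[0,0,-0.04],[0,0,0]],[[0,0,-0.08],[0,0,0]],[[0,0,-0.12],[0,0,0]],[[0,0,-0.15],[0,0,0]],[[0,0,-0.15],[0,0,0]]]'
cat > sel.py <<'E'
from plan import *
def tool(y):
    y=np.radians(y); return np.c_[[-np.sin(y),np.cos(y),0],[np.cos(y),np.sin(y),0],[0,0,-1]]
E
python3 - <<'E'
from sel import *
from scipy.optimize import least_squares
T0=cam('top')
px=np.array([(497,216),(475,228),(462,248),(461,271),(473,293),(492,307)])/4+[240-.375,165-.375]
P=np.array([onz(T0,p,.046)[:2] for p in px]); r=least_squares(lambda c:np.hypot(*(P-c).T)-.038,[.461,-.154]).x
r2=least_squares(lambda c:np.hypot(*(P-c[:2]).T)-c[2],[.461,-.154,.038]).x
print(r,r2,np.degrees(np.arctan2(*(P-r).T[::-1])))
print('dryer dir',np.degrees(np.arctan2(-.1572-r[1],.6058-r[0])),np.hypot(-.1572-r[1],.6058-r[0]))
print(delta(np.array([r[0],r[1],.19]),tool(11)))
E
```

```text
t: 9.95
tool_pos: [0.6593, -0.1711, 0.2406]
tool_rot: [-0.349, -2.74, -0.065]
contact_force: [0.2, -0.2, 0.7]
opening: 0.0853
grip_force: 0.0
[ 0.46127155 -0.15349493] [ 0.46126122 -0.15375157  0.03820049] [ 13.05445659  44.16460668  73.69606219 101.91881934 132.83495927
 161.72986839]
dryer dir -1.468487611137768 0.1445759318952304
([0.1623, -0.0325, 0.1174], [-0.2185, -0.3441, 1.1111])
```

```bash
python3 -m jog '[[[0.05,-0.01,0.03],[-0.03,-0.05,0.14]],[[0.081,-0.016,0.058],[-0.11,-0.17,0.55]],[[0.081,-0.016,0.058],[-0.11,-0.17,0.55]],[[0.081,-0.016,0.058],[-0.11,-0.17,0.55]],[[0.081,-0.016,0.058],[-0.11,-0.17,0.55]]]' 
python3 -c "
from sel import *
print(delta(np.array([.4613,-.1535,.18]),tool(13)))"
```

```text
t: 10.5
tool_pos: [0.556, -0.1606, 0.21]
tool_rot: [-1.164, -2.69, -0.039]
contact_force: [0.4, 0.3, 1.0]
opening: 0.0855
grip_force: 0.0
([0.0622, -0.0619, 0.0473], [-0.1115, -0.1835, 0.5253])
```

```bash
python3 -m jog '[[[0.062,-0.062,0.047],[-0.11,-0.184,0.525]],[[0.062,-0.062,0.047],[-0.11,-0.184,0.525]],[[0.062,-0.062,0.047],[-0.11,-0.184,0.525]],[[0.062,-0.062,0.047],[-0.11,-0.184,0.525]],[[0.062,-0.062,0.047],[-0.11,-0.184,0.525]]]' 0.6 && python3 -m jog '[[[0,0,0],[0,0,0]],[[0,0,0],[0,0,0]]]'
python3 - <<'E'
from sel import *
print(delta(np.array([.4613,-.1535,.061]),tool(13)))
d=cam('scene'); cv2.imwrite('pics/g.png',cv2.resize(d['image'][90:220,250:390],None,fx=4,fy=4))
E
```

```text
t: 11.0
tool_pos: [0.4627, -0.1537, 0.1809]
tool_rot: [1.95, 2.462, -0.002]
contact_force: [0.0, 0.1, -0.6]
opening: 0.0514
grip_force: 0.0
t: 11.2
tool_pos: [0.4644, -0.1547, 0.1821]
tool_rot: [1.95, 2.46, -0.001]
contact_force: [-1.0, -0.2, -0.2]
opening: 0.0512
grip_force: 0.0
([0.0022, -0.0028, 0.1211], [0.0007, 0.0023, 0.0033])
```

View pics/g.png

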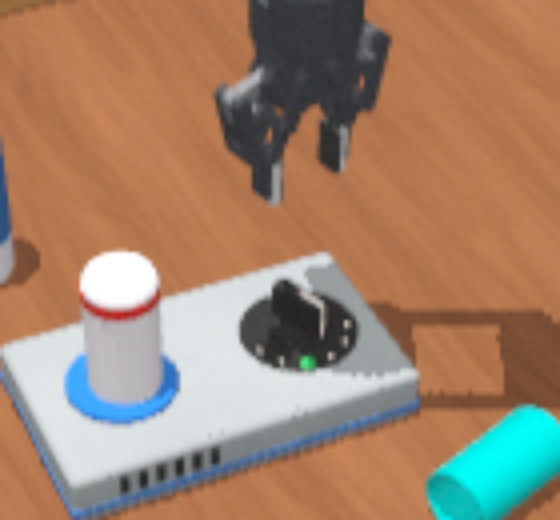

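The cup stands upright on the collar at crop (122,330). The gripper is above the selector, at (298,310), with its fingers either side of the bar. Descending and gripping.

```bash
python3 -m jog '[[[0.002,-0.003,0.04],[0,0,0]],[[0.002,-0.003,0.075],[0,0,0]],[[0.002,-0.003,0.1],[0,0,0]],[[0.002,-0.003,0.119],[0,0,0]],[[0.002,-0.003,0.119],[0,0,0]]]' && python3 -m jog '[[[0,0,0],[0,0,0]],[[0,0,0],[0,0,0]],[[0,0,0],[0,0,0]],[[0,0,0],[0,0,0]],[[0,0,0],[0,0,0]]]' 0 40 && python3 -m jog '[[[0,0,0],[0,0,0]],[[0,0,0],[0,0,0]]]'
python3 -c "
from sel import *
print(delta(np.array([.4613,-.1535,.061]),tool(-17)))"
```

```text
t: 11.75
tool_pos: [0.4586, -0.1526, 0.0596]
tool_rot: [-1.951, -2.457, 0.003]
contact_force: [-0.3, -0.4, 0.7]
opening: 0.0512
grip_force: 0.0
t: 12.25
tool_pos: [0.463, -0.1545, 0.0652]
tool_rot: [1.949, 2.452, 0.002]
contact_force: [5.6, -1.4, 1.8]
opening: 0.0129
grip_force: 42.1
t: 12.45
tool_pos: [0.463, -0.1545, 0.0652]
tool_rot: [1.949, 2.452, 0.002]
contact_force: [5.3, -1.0, 1.0]
opening: 0.0126
grip_force: 42.1
([0.0014, -0.0015, 0.0042], [0.0081, 0.0046, 0.5244])
```

```bash
python3 -m jog '[[[0,0,0],[0,0,0.13]],[[0,0,0],[0,0,0.27]],[[0,0,0],[0,0,0.4]],[[0,0,0],[0,0,0.53]],[[0,0,0],[0,0,0.53]]]' && python3 -m jog '[[[0,0,0],[0,0,0]],[[0,0,0],[0,0,0]]]'
python3 -c "
from sel import *
print(delta(np.array([.4613,-.1535,.061]),tool(-17)))"
python3 -m jog '[[[0,0,0],[0,0,0]],[[0,0,0],[0,0,0]],[[0,0,0],[0,0,0]],[[0,0,0],[0,0,0]]]' 0.6 && python3 -m jog '[[[0,0,-0.03],[0,0,0]],[[0,0,-0.07],[0,0,0]],[[0,0,-0.11],[0,0,0]],[[0,0,-0.15],[0,0,0]],[[0,0,-0.15],[0,0,0]]]'
python3 - <<'E'
from cmp import *
mo,a=np.array([.6058,-.1572,.05]),np.array([0,0,-1.]); h=hull(S,mo,a); print(h.min(0),h.max(0),ctrl.get_obs()['contact_force'])
cv2.imwrite('pics/i.png',cv2.resize(S['image'][130:220,245:365],None,fx=6,fy=6))
E
```

```text
t: 12.95
tool_pos: [0.4622, -0.1545, 0.0651]
tool_rot: [2.525, 1.858, 0.003]
contact_force: [1.9, -1.2, 5.9]
opening: 0.013
grip_force: 42.8
t: 13.15
tool_pos: [0.4622, -0.1544, 0.0651]
tool_rot: [2.522, 1.862, 0.003]
contact_force: [1.9, -0.2, 6.4]
opening: 0.0131
grip_force: 42.8
([0.0006, -0.0012, 0.0041], [0.0065, 0.0028, -0.0023])
t: 13.55
tool_pos: [0.46, -0.1532, 0.0624]
tool_rot: [2.529, 1.861, -0.001]
contact_force: [0.1, -0.4, -0.8]
opening: 0.0513
grip_force: 0.0
t: 14.05
tool_pos: [0.4634, -0.1547, 0.2201]
tool_rot: [2.519, 1.854, 0.008]
contact_force: [0.7, -0.5, 1.4]
opening: 0.0514
grip_force: 0.0
[268.37085 151.58612] [289.59705 190.56483] [ 0.09750792 -0.74538336 -0.23698679]
```

View pics/i.png

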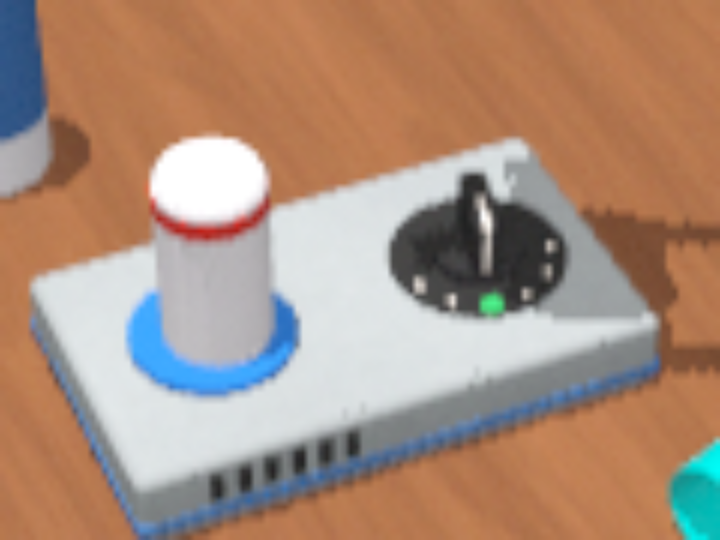

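The pointer, crop (488,270), faces the green dot at (491,303). The cup stands flat on the collar at (215,350). The arm is clear, so I'm handing in.

```bash
python3 -c "
from station import job
print(job.finish_job())"
```

```text
the job is handed in; nothing more can be done
None
```

The aluminium cup is upside down on the drying peg with its rim on the blue collar, the selector points at the green dot, and the job was handed in at about 14 s; no verdict was returned. I steered clear of the spray can, level and screwdriver but did not measure their positions again afterwards.

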